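# Fit the speed knob on its D-shaft and run it down to zero

## Robot

A 6-joint arm with a two-finger parallel gripper is mounted at the origin on the work surface. World frame = base frame: x ahead of the robot, y to its left, z up, the work surface at z = 0. Lengths are in mm, angles in rad, forces in N, time in s.
With the tool pointing down it reaches from about 350 to 975 mm from the base axis. Payload 7.1 kg.
Tool frame: the origin (TCP) lies between the finger pads; the fingertips stand 19 mm ahead of it and the grasp point (between the pads) is the TCP; z points along the fingers, y is the line along which they close (so a half turn about z gives the same grasp; the last joint's range is limited). The gripper opens to 88 mm and grips with 3 to 60 N. Pads are 20 mm wide; open, the fingers measure 115 mm over their backs; the gripper's body (75 mm by 178 mm) begins 61 mm behind the grasp point.
Start: joints at [1.197, 0.423, 1.63, -0, 1.089, -0.019], TCP at [217.095, 586.067, 241.675] pointing down, gripper open.
Joint ranges: [-3, 3], [-0.9, 2.11], [0.09, 2.58], [-1.31, 4.45], [0.11, 2.69], [-2.54, 2.54]. Speed limits (rad/s): [2.39, 2.39, 3.01, 3.14, 3.14, 3.14].

## Interface

Orientations are given as a rotation vector (axis times angle).
In Python, from workcell import ctrl gives the robot as it stands.
- The arm moves only by the tool arm_command, never from a script. Its argument "series" is a list of rows, each an object with "linear": the shift along the tool's x, y, z in m, a list of three; "turn": the turn about the tool's z in rad. A call has 1 to 10 rows; each row shifts and turns the commanded pose from where the row before left it, along the tool's axes as they then stand; what a row does not reach is not made up. A row lasts 1/10 s, in which the tool goes at most 50 mm and 8.59 degrees, less where a joint would pass 70% of its speed; a pose out of reach is approached as far as the arm can. A call with a gripper value outside its range is refused whole. "jaw" is the opening, from -1 (shut) to 1 (fully open), set as the call begins (left out, the last holds). The fingers move at their own pace and stop on an object; the grip force is fixed at half the most. Time passes only in rows, so rows that do not move let the fingers close. It gives the time, the measured TCP pose, the force, the opening and the grip force at its end, in the units of the state.
- ctrl.get_obs(): the state, without advancing time (a new reading comes with each control period).
- ctrl.get_image(name): name is "side" or "top" or "wrist"; returns a dict with "frame" (384x512x3 uint8, blue, green, red), "fx", "fy", "cx", "cy" (pixels), "k1" (the pictures are not rectified: a ray, as slopes to the right and down, at radius r is drawn at 1 + k1 r^2 times it, then the intrinsics apply), "rvec" (rotation vector, rad) and "tvec" (3), from world to camera coordinates, as OpenCV has them. Camera axes: x right, y down, z forward; pixel columns grow to the right and rows downward; lengths in mm; the calibration is good to about 2 mm. A picture is of the moment at which its call begins. There is no depth.
- ctrl.close_job(): hands the job in; it is judged then, once.
The state is a dict: "t": time; "qpos": joint angles; "qvel": joint speeds; "joint_torque": joint torques, N m; "ee_pos": TCP position; "orientation": TCP orientation; "ft_force": force on the tool from outside, world axes, zero at the start; "moment": the same for the moment, N m; "width": finger opening in mm; "grasp_force": force on a finger pad.
Only numpy, scipy, OpenCV 4.12 (cv2) and the standard library are available. Lean on these libraries where they do the work, as an engineer would, in place of code of your own. Each camera call takes 0.05 s, during which the arm holds its last target. There are 200 camera calls.

## Task

Take the pointer knob from the blue kit tray and fit it fully home on the brass D-shaft of the speed control unit clamped in the nest: press it on lightly and turn it slowly until it finds the flat and drops, never forcing the shaft. Then turn the shaft down to its zero stop with the knob, so that the knob's white line points at the red zero tick, and let go. Leave the screwdriver, the bottle and the spare nut where they are.

Things in the scene. Friction and masses are not known exactly. Their poses are not given: they have to be found in the camera images.
- box: Grey speed control unit lying on its back, fixed in a low aluminium nest. Origin: on the shaft's axis, at bench level; z up. The box spans x -70..+115, y -75..+75 mm, the nest x -80..+125, y -95..+95 mm. A red button and a green lamp stand up to 10 mm above the panel at x = +94, y = +-45 mm. The knob must not press on or twist the shaft or its stop with more than 35 N.
- panel (a point): Point on the panel (top face), 95 mm above the bench, on the shaft's axis. Round it a steel nut, 36 mm across, 5 mm high, and a black dial, 122 mm across, with ticks running clockwise (from above) from the red zero tick over 270 degrees, 27 degrees apart.
- shaft_tip (a point): Centre of the end of the upright brass shaft, 33 mm above the panel; box axes (does not turn with it). Shaft 20 mm thick, end chamfered 0.6 mm, with a flat 4 mm from its axis on its last 10.5 mm (a D). It turns stiffly (0.08 N m), stays put, and was left at an unknown angle, 20 to 100 degrees clockwise (from above) of its zero stop. At the zero stop the flat faces the red tick.
- zero_mark (a point): Point by the red zero tick, 48 mm from the shaft's axis, 8 mm above the panel, in the direction 135 degrees from the box's +x towards +y (along -x, +y of the box).
- knob_mid (a point): Centre of the loose black pointer knob: on its bore's axis, 20 mm above its underside (40 mm high, 160 g). x points along the white pointer line, z up out of its top. Two flat sides, 40 mm apart (y = +-20 mm) and 40 mm long in x, are for gripping; a 22 mm wide nose runs out to x = +48 mm, the round back to x = -32 mm.
- knob_bore (a point): Mouth of the bore in the knob's underside. Countersunk from 25 to 20.7 mm in 2.5 mm, round (20.7 mm) up to 15 mm, then D-shaped to its closed end 25 mm up; the D's flat, 4.5 mm from the axis, is on the pointer (+x) side and passes the shaft's flat only within about 4 degrees. Underside above the panel: resting unmatched on the shaft's end 18 mm, fully home 8 mm (a 10 mm drop).
- knob_pointer (a point): Nose tip of the knob, 48 mm from the bore's axis along the knob's +x, at half its height.
- tray: Shallow blue kit tray, 165 x 205 mm, walls 22 mm high and 4 mm thick, fixed; origin under its centre. The knob stands upright on its floor, 4 mm above the bench.
- spare_nut: Round steel spare nut, 26 mm across, 9 mm high, in the tray; leave it alone.
- screwdriver: Red-handled screwdriver, 190 mm long, lying along its x; leave it alone.
- threadlocker: Small red bottle, 32 mm across and 85 mm high, standing; origin under its centre; leave it alone.
Things that resemble listed ones, but are neither listed nor needed, are in the scene too. Of the things like the part that bears knob_mid, leave any that is orange, pink or turquoise; of the rest the larger one is meant.

How it is judged (in metres and radians):
On the way:
1. the knob is fully home on the shaft (z of knob_mid in the frame of shaft_tip below -0.003 m and horizontal distance between knob_mid and shaft_tip below 0.004 m and angle between knob_mid's own z axis and vertical below 0.12 rad), for 0.2 s.
At the end, for the whole second after the job is handed in: The knob is fully home on the shaft (within 2 mm of its full depth, centred within 4 mm, upright within 0.12 rad), its nose tip within 10 mm (about 12 degrees) of the zero mark, and nothing touches it (all of step 1 and horizontal distance between knob_pointer and zero_mark below 0.01 m).
It fails at once if the knob loads the shaft, its stop or the box with more than 35 N (contact force between knob and box above 35 N).
It fails at once if the screwdriver is moved more than 15 mm (distance of screwdriver from where it was at the start of the episode above 0.015 m).
It fails at once if the bottle is moved more than 15 mm (distance of threadlocker from where it was at the start of the episode above 0.015 m).
It fails at once if the spare nut is moved more than 15 mm (distance of spare_nut from where it was at the start of the episode above 0.015 m).
It also fails if it takes over 72 s, if anything falls off the work surface, if the arm or the gripper's body presses on something with over 40 N, if the wrist force passes 120 N, or if a joint passes its speed limit or range.

## Working session

There is one attempt and no reset: what is moved stays moved. The work goes in short steps, Python scripts to look and compute and a tool call to move; the robot and the scene stay as the last step left them, time stands still between calls to the robot, and variables do not carry over. Pictures are saved under pics/ and viewed, at most 10 in all, crops included, and the job is handed in when it is done.

Besides the shell and the picture viewer there is one more tool, called as name(argument=value, ...), one argument or row to a line, values as JSON. arm_command: Moves the arm, as the interface text tells. Its arguments: {"type":"object","properties":{"series":{"type":"array"},"jaw":{"type":"number"}},"required":["series"]}

```bash
mkdir -p pics
cat > h.py <<'E'
import numpy as np, cv2
from workcell import ctrl
def cap(n,f=None):
    im=ctrl.get_image(n)
    if f: cv2.imwrite(f'pics/{f}.png',im['frame'])
    return im
def cam(im):
    R=cv2.Rodrigues(np.array(im['rvec'],float))[0]; t=np.array(im['tvec'],float).ravel(); return R,t
def ray(im,u,v):
    x=(u-im['cx'])/im['fx']; y=(v-im['cy'])/im['fy']; a,b=x,y
    for _ in range(30):
        s=1+im['k1']*(a*a+b*b); a,b=x/s,y/s
    R,t=cam(im); d=R.T@np.array([a,b,1.]); return -R.T@t,d/np.linalg.norm(d)
def onz(im,u,v,z):
    c,d=ray(im,u,v); return c+d*(z-c[2])/d[2]
def tri(p,q):
    (c1,d1),(c2,d2)=p,q
    s=np.linalg.lstsq(np.c_[d1,-d2],c2-c1,rcond=None)[0]
    a=c1+s[0]*d1;b=c2+s[1]*d2; return (a+b)/2,np.linalg.norm(a-b)
def proj(im,P):
    R,t=cam(im); p=R@np.array(P,float)+t; x,y=p[:2]/p[2]; s=1+im['k1']*(x*x+y*y)
    return im['fx']*x*s+im['cx'],im['fy']*y*s+im['cy']
E
python3 - <<'E'
from h import *
ims={n:cap(n,n+'0') for n in('side','top','wrist')}
import pickle;pickle.dump(ims,open('i0.pkl','wb'))
for n,i in ims.items(): R,t=cam(i);print(n,i['fx'],i['k1'],-R.T@t,R[2])
o=ctrl.get_obs();print({k:np.round(v,3) for k,v in o.items()})
a=[cv2.resize(ims[n]['frame'],(400,300)) for n in('side','top')]
E
```

```text
side 454.41881923507447 -0.03438999039060374 [ 116.98265196 -524.7540897   913.60762285] [ 0.42325077  0.45675663 -0.78245266]
top 348.19958092731895 -0.07541803991054427 [ 343.30926391  -34.6022319  1004.57439265] [ 0.22702946 -0.02225345 -0.97363361]
wrist 322.3578900672083 0.020560369581043077 [140.55620507 613.44585987 384.49758476] [ 0.2736425  -0.10279292 -0.95632285]
{'t': np.float64(0.15), 'qpos': array([ 1.197,  0.424,  1.63 , -0.   ,  1.089, -0.019]), 'qvel': array([ 0.   , -0.002, -0.001,  0.001,  0.001,  0.001]), 'joint_torque': array([ 1.0000e-03, -5.4498e+01, -2.7392e+01,  6.4000e-02,  2.0000e-02,
       -0.0000e+00]), 'ee_pos': array([216.968, 585.714, 241.079]), 'orientation': array([-5.540e-01, -3.092e+00,  2.000e-03]), 'ft_force': array([0.061, 0.803, 0.374]), 'moment': array([ 0.054, -0.019,  0.02 ]), 'grasp_force': np.float64(0.0), 'width': np.float64(87.499)}
```

View pics/top0.png

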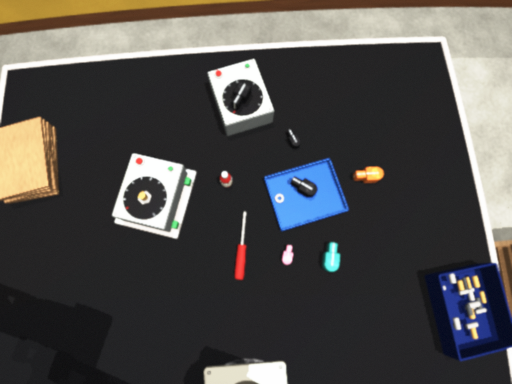

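View pics/side0.png

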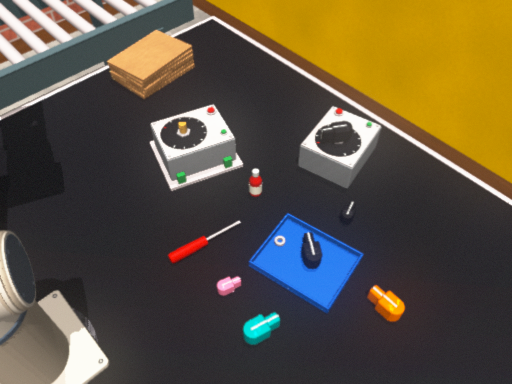

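The knob could be confused with the following (top-view pixels):
- Black knob in the blue tray at (304,186)
- Small black knob at (293,138)
- Black knob on the other box at (241,95)
- Orange (370,174), pink (288,255) and turquoise (332,257) ones

I choose the larger loose black one, in the tray. The target unit is the one in the nest, with the brass shaft at (145,197).

Run:
```python
from h import *
import pickle
I=pickle.load(open('i0.pkl','rb'))
t=I['top']['frame'];s=I['side']['frame']
def c(f,x,y,w=66,h=50,k=6): return cv2.resize(f[y-h//2:y+h//2,x-w//2:x+w//2],None,fx=k,fy=k,interpolation=cv2.INTER_CUBIC)
a=np.vstack([np.hstack([c(t,304,188),c(t,150,190)]),np.hstack([c(s,308,250),c(s,186,132)])])
cv2.imwrite('pics/crop.png',a);print(a.shape)
```

```text
(600, 792, 3)
```

View pics/crop.png

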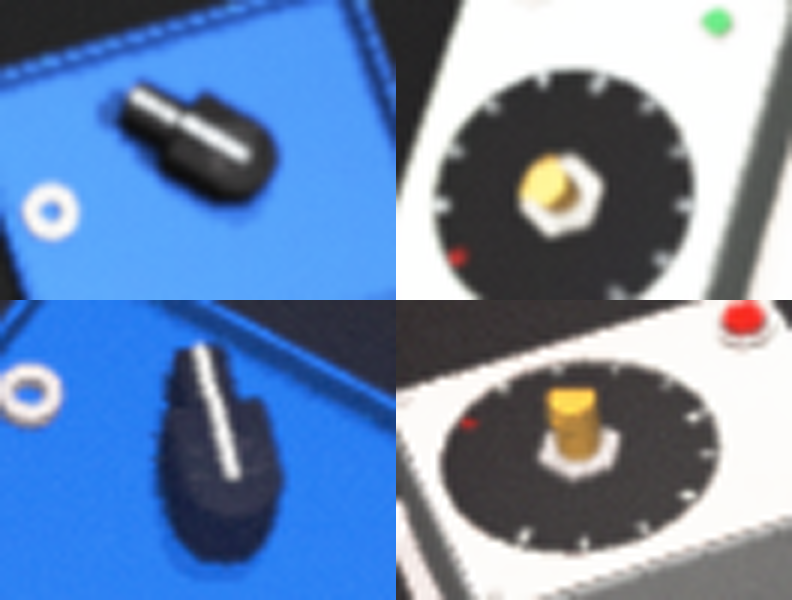

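The crop shows the black knob: in the top view its white line runs from the nose at (293,178) to (312,189). The brass shaft's end is at (141.5,196) and the red tick at (127,208).

Run:
```python
from h import *
import pickle
I=pickle.load(open('i0.pkl','rb'))
T,S=I['top'],I['side']
for n,a,b in [('nose line',(293,178.3),(308,232.7)),('inner line',(312.3,189.2),(314,254.3)),('shaft',(141.5,196),(182.3,123.9)),('tick',(127.2,208),(165.2,127.5)),('green',(170.3,168.7),(223.3,131.5)),('redbtn',(139,161),(211,111))]:
    p,e=tri(ray(T,*a),ray(S,*b)); print(n,p.round(1),round(e,1))
# line and nut by colour masks
hsv=cv2.cvtColor(T['frame'],cv2.COLOR_BGR2HSV)
m=cv2.inRange(hsv,(95,120,60),(130,255,255)); m[250:,400:]=0
c=max(cv2.findContours(m,0,2)[0],key=cv2.contourArea);r=cv2.minAreaRect(c);print('tray',r,onz(T,*r[0],12))
for p in cv2.boxPoints(r):print(onz(T,*p,22).round())
print('bottle',onz(T,226,180,40),'nut',onz(T,279.5,198,8))
```

```text
nose line [ 604.5 -176.3   41.1] 1.9
inner line [ 567.4 -227.2   48.2] 3.3
shaft [563.3 232.1 129.3] 5.2
tick [540.  280.1  99.5] 3.9
green [639.3 161.9 102.8] 3.0
redbtn [669.4 249.   98.8] 3.1
tray ((305.90240478515625, 193.18548583984375), (59.11517333984375, 72.8154067993164), 72.75853729248047) [ 563.67665321 -213.40529566   12.        ]
[623. -90.  22.]
[ 675. -303.   22.]
[ 501. -332.   22.]
[ 454. -126.   22.]
bottle [612.70974297  16.6318035   40.        ] nut [ 555.74018861 -135.045108      8.        ]
```

arm_command(
  series=[
    {"linear": [-0.042, -0.018, 0], "turn": 0},
    {"linear": [-0.042, -0.018, 0], "turn": 0},
    {"linear": [-0.042, -0.018, 0], "turn": 0},
    {"linear": [-0.042, -0.018, 0], "turn": 0},
    {"linear": [-0.042, -0.018, 0], "turn": 0},
    {"linear": [-0.042, -0.018, 0], "turn": 0},
    {"linear": [-0.042, -0.018, 0], "turn": 0},
    {"linear": [-0.042, -0.018, 0], "turn": 0},
    {"linear": [-0.042, -0.018, 0], "turn": 0},
    {"linear": [-0.042, -0.018, 0], "turn": 0},
  ],
  jaw=1,
)

```text
t: 1.15
ee_pos: [549.4, 269.8, 241.5]
orientation: [-0.554, -3.092, 0.0]
ft_force: [-0.0, 0.2, -0.3]
width: 87.6
grasp_force: 0.0
```

arm_command(
  series=[
    {"linear": [-0.042, -0.018, 0], "turn": 0},
    {"linear": [-0.042, -0.018, 0], "turn": 0},
    {"linear": [0, 0, 0], "turn": 0},
    {"linear": [0, 0, 0], "turn": 0},
    {"linear": [0, 0, 0], "turn": 0},
  ],
)

```text
t: 1.65
ee_pos: [613.8, 209.0, 241.3]
orientation: [-0.554, -3.091, 0.0]
ft_force: [0.0, 0.1, -0.4]
width: 88.0
grasp_force: 0.0
```

Run:
```python
from h import *
import pickle
i=cap('wrist','w1');pickle.dump(i,open('w1.pkl','wb'))
print(ctrl.get_obs()['ee_pos'],ctrl.get_obs()['orientation'],proj(i,(563,232,128)),proj(i,(563,232,95)),proj(i,ctrl.get_obs()['ee_pos']))
R,t=cam(i);print(-R.T@t,R)
```

```text
[613.62497147 209.32072125 241.43707256] [-5.52415251e-01 -3.09173726e+00  3.33375775e-04] (np.float64(260.6640572960261), np.float64(128.06488887745945)) (np.float64(260.0131036965144), np.float64(124.2873947470206)) (np.float64(256.6848320197929), np.float64(263.7275310830242))
[537.4559149  236.55268091 384.87728545] [[ 3.47706292e-01  9.37603468e-01 -2.66182168e-04]
 [ 8.96966562e-01 -3.32553567e-01  2.91305874e-01]
 [ 2.73040878e-01 -1.01527642e-01 -9.56629927e-01]]
```

View pics/w1.png

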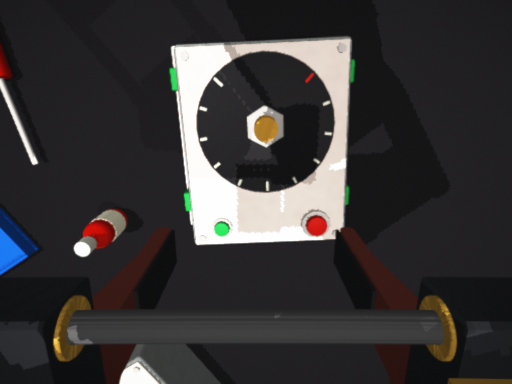

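The wrist view shows the nested unit: brass shaft end near (265,128), nut round it, red tick at (310,77), lamp (222,229), button (317,226).

Run:
```python
from h import *
import pickle
i=pickle.load(open('w1.pkl','rb'));f=i['frame'];hsv=cv2.cvtColor(f,cv2.COLOR_BGR2HSV)
# dial: dark blob around shaft
g=f.max(2); m=(g<75).astype(np.uint8)*255; m[:,:185]=0;m[:,345:]=0;m[200:]=0;m[:48]=0
m=cv2.morphologyEx(m,cv2.MORPH_CLOSE,np.ones((9,9)))
c=max(cv2.findContours(m,0,2)[0],key=cv2.contourArea);e=cv2.fitEllipse(cv2.convexHull(c));print('dial',e,onz(i,*e[0],95.5))
r=cv2.inRange(hsv,(0,150,80),(8,255,255));n,l,s,ce=cv2.connectedComponentsWithStats(r)
for k in range(1,n):
    if s[k,4]>8: print('red',ce[k],s[k,4],onz(i,*ce[k],95.5).round(1),onz(i,*ce[k],105).round(1))
gm=cv2.inRange(hsv,(50,120,80),(75,255,255));n,l,s,ce=cv2.connectedComponentsWithStats(gm)
for k in range(1,n):
    if s[k,4]>30: print('grn',ce[k],s[k,4],onz(i,*ce[k],105).round(1))
b=cv2.inRange(hsv,(12,110,60),(32,255,255));b[:100]=0;b[150:]=0;b[:,:240]=0;b[:,290:]=0
c=max(cv2.findContours(b,0,2)[0],key=cv2.contourArea);(u,v),rr=cv2.minEnclosingCircle(c);print('brass',u,v,rr,cv2.contourArea(c),onz(i,u,v,128))
cv2.imwrite('pics/w1c.png',np.clip(cv2.resize(f[103:153,232:298],None,fx=11,fy=11,interpolation=cv2.INTER_CUBIC)*1.,0,255))
R,_=cam(i)
for a in(0,90):
  p=proj(i,(563,232,128));q=proj(i,(563+10*np.cos(np.radians(a)),232+10*np.sin(np.radians(a)),128));print(a,np.subtract(q,p))
```

```text
dial ((265.16534423828125, 121.28582000732422), (136.34689331054688, 139.63572692871094), 8.590279579162598) [562.10195208 237.13856933  95.5       ]
red [ 3.04666667 67.86666667] 150 [446.5  47.8  95.5] [449.5  54.  105. ]
red [309.06521739  77.23913043] 46 [540.8 284.2  95.5] [540.7 282.6 105. ]
red [121.4  213.85] 40 [596.   79.1  95.5] [594.1  84.2 105. ]
red [316.17665615 225.37539432] 317 [672.1 250.   95.5] [667.7 249.5 105. ]
red [ 99.88195616 232.33895447] 593 [605.9  50.9  95.5] [603.7  57.  105. ]
grn [352.17857143  69.67857143] 84 [547.5 317.  105. ]
grn [172.96  78.82] 150 [503.3 177.9 105. ]
grn [346.87272727 194.96363636] 55 [648.8 284.5 105. ]
grn [186.85840708 200.89380531] 113 [603.5 145.8 105. ]
grn [221.35403727 228.53416149] 161 [639.8 165.1 105. ]
brass 265.5 128.5 13.509356498718262 454.5 [564.63642304 235.4440432  128.        ]
0 [ 4.31725494 12.00722736]
90 [12.02331362 -4.52550971][ WARN:0@0.384] global loadsave.cpp:1063 imwrite_ Unsupported depth image for selected encoder is fallbacked to CV_8U.
```

View pics/w1c.png

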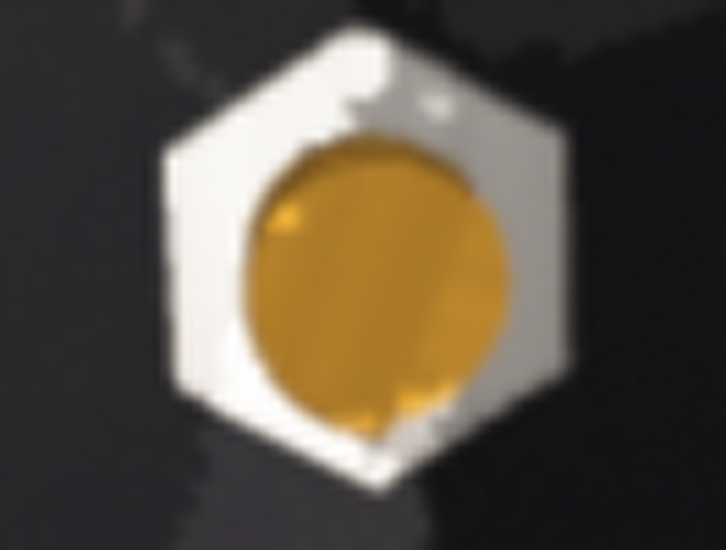

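arm_command(
  series=[
    {"linear": [-0.01, -0.046, 0], "turn": 0},
    {"linear": [-0.01, -0.046, 0], "turn": 0},
    {"linear": [-0.01, -0.046, 0], "turn": 0},
    {"linear": [-0.01, -0.046, 0], "turn": 0},
    {"linear": [-0.01, -0.046, 0], "turn": 0},
    {"linear": [-0.01, -0.046, 0], "turn": 0},
    {"linear": [-0.01, -0.046, 0], "turn": 0},
    {"linear": [-0.01, -0.046, 0], "turn": 0},
    {"linear": [-0.01, -0.046, 0], "turn": 0},
    {"linear": [-0.01, -0.046, 0], "turn": 0},
  ],
)

```text
t: 2.7
ee_pos: [548.3, -257.9, 242.0]
orientation: [0.551, 3.093, 0.0]
ft_force: [1.1, -0.1, 0.4]
width: 87.8
grasp_force: 0.0
```

arm_command(
  series=[
    {"linear": [0, 0, 0], "turn": 0.145},
    {"linear": [0, 0, 0], "turn": 0.145},
    {"linear": [0, 0, 0], "turn": 0.145},
    {"linear": [0, 0, 0], "turn": 0.145},
    {"linear": [0, 0, 0], "turn": 0.145},
    {"linear": [0, 0, 0], "turn": 0.145},
    {"linear": [0, 0, 0], "turn": 0.145},
    {"linear": [0, 0, 0], "turn": 0.145},
    {"linear": [0, 0, 0], "turn": 0.145},
    {"linear": [0, 0, 0], "turn": 0.145},
  ],
)

```text
t: 3.7
ee_pos: [548.8, -256.0, 241.8]
orientation: [-2.469, -1.942, -0.0]
ft_force: [0.3, -0.7, -0.1]
width: 87.6
grasp_force: 0.0
```

arm_command(
  series=[
    {"linear": [0, 0, 0], "turn": 0.132},
    {"linear": [0, 0, 0], "turn": 0.132},
    {"linear": [0, 0, 0], "turn": 0.131},
    {"linear": [0, 0, 0], "turn": 0},
    {"linear": [0, 0, 0], "turn": 0},
    {"linear": [0, 0, 0], "turn": 0},
  ],
)

```text
t: 4.3
ee_pos: [548.7, -257.0, 241.7]
orientation: [-2.797, -1.43, 0.0]
ft_force: [-1.0, -0.7, -0.6]
width: 87.7
grasp_force: 0.0
```

```bash
cat >> h.py <<'E'
def line(i):
    "white pointer line on the target knob: image end points"
    f=i['frame'];hsv=cv2.cvtColor(f,cv2.COLOR_BGR2HSV)
    return cv2.inRange(hsv,(0,0,140),(180,70,255))
def pose():
    o=ctrl.get_obs();R=cv2.Rodrigues(np.array(o['orientation']))[0];return o,R,np.degrees(np.arctan2(R[1,0],R[0,0]))
E
python3 - <<'E'
from h import *
import pickle
i=cap('wrist','w2');pickle.dump(i,open('w2.pkl','wb'))
o,R,y=pose();print(o['ee_pos'],y,o['qpos'],R[:,2])
m=line(i);n,l,s,c=cv2.connectedComponentsWithStats(m)
for k in range(1,n):
    if s[k,4]>25: print(s[k],c[k].round(1),cv2.minAreaRect(np.argwhere(l==k)[:,::-1].astype(np.float32)),onz(i,*c[k],44).round(1))
E
```

```text
[ 548.70836237 -257.21390794  241.7412149 ] 54.111988406299595 [-4.57983451e-01  3.95360084e-01  1.67335236e+00 -3.52687777e-06
  1.07286615e+00  1.68382198e-01] [ 1.12409383e-05 -8.99573873e-06 -1.00000000e+00]
[ 25   0  79  49 625] [64.3 23.2] ((63.99784851074219, 23.80901527404785), (8.057997703552246, 89.68617248535156), 58.392494201660156) [486.1 -36.   44. ]
[360   0  19  23 133] [368.4  10.9] ((368.69232177734375, 10.461528778076172), (4.992301940917969, 27.735010147094727), 33.690067291259766) [ 724.5 -195.    44. ]
[183  57  24  26 370] [194.2  69.4] ((194.5, 69.5), (25.0, 23.0), 90.0) [ 559.9 -138.6   44. ]
[251  71   7  67 338] [253.5 106.6] ((254.0, 103.99998474121094), (5.999999046325684, 65.99998474121094), 0.0) [ 586.6 -201.6   44. ]
[ 60 154  54  28 885] [ 81.7 166.3] ((86.95620727539062, 164.37954711914062), (23.922012329101562, 54.678890228271484), 70.01689147949219) [ 400.5 -144.    44. ]
[350 215  13  17  87] [355.9 223. ] ((356.0, 223.00001525878906), (19.969207763671875, 4.437601566314697), 56.3099365234375) [ 605.7 -373.6   44. ]
[362 233  18  25 126] [370.2 245.1] ((370.24114990234375, 245.1647186279297), (28.301006317138672, 4.371700286865234), 57.528804779052734) [ 605.  -407.2   44. ]
[121 260  11   7  43] [125.9 263.1] ((126.40000915527344, 263.3000183105469), (4.4721360206604, 11.180339813232422), 63.43495178222656) [ 359.4 -258.2   44. ]
[ 299  326  145   13 1340] [367.6 333.5] ((371.0, 332.0), (144.0, 12.0), 0.0) [ 540.2 -512.1   44. ]
```

View pics/w2.png

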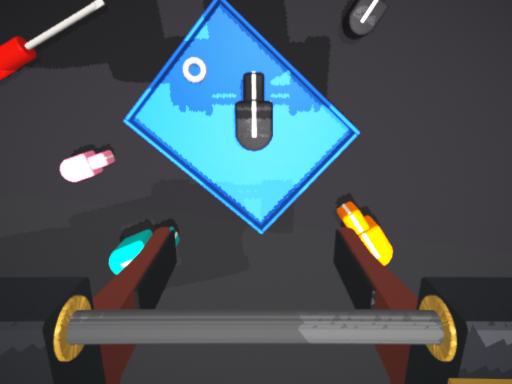

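The wrist view shows the knob in the tray, its line running from (254,71) down to (253.5,137), so it is nearly aligned with the tool's x. Its back edge is at about (254,150) and the flat sides are at about x=236 and 272. The spare nut is at (194,69).

Run:
```python
from h import *
import pickle
I=pickle.load(open('i0.pkl','rb'));i=pickle.load(open('w2.pkl','rb'))
for n,w,s,t in [('nose',(254,71.5),(308,232.7),(293,178.3)),('inner',(253.5,137.5),(314,254.3),(312.3,189.2))]:
    for k,q in(('side',s),('top',t)):
        p,e=tri(ray(i,*w),ray(I[k],*q));print(n,k,p.round(1),round(e,1))
hsv=cv2.cvtColor(i['frame'],cv2.COLOR_BGR2HSV)
d=(i['frame'].max(2)<75).astype(np.uint8)+cv2.inRange(hsv,(0,0,140),(180,70,255))//255
d[:,:225]=0;d[:,285:]=0;d[:60]=0;d[175:]=0
for r in range(66,156,6):
    x=np.flatnonzero(d[r]); print(r,(x.min(),x.max()) if len(x) else None,end=' ')
a=onz(i,254,71.5,44);b=onz(i,253.5,137.5,44);print('\n',a,b,np.linalg.norm(a-b),np.degrees(np.arctan2(*(a-b)[1::-1])))
o,R,y=pose()
P=a-48*np.r_[np.cos(np.radians(54.1)),np.sin(np.radians(54.1)),0]
for z in(44,):print('ctr',P, 'tool offset',R.T@(P-o['ee_pos']))
print(onz(i,254,150.5,44),onz(i,254,150.5,4))
```

```text
nose side [ 607.1 -174.8   37.7] 0.9
nose top [ 606.  -175.5   35.9] 2.9
inner side [ 568.8 -227.1   47.9] 1.3
inner top [ 567.8 -227.6   40.4] 0.6
66 None 72 (np.int64(252), np.int64(254)) 78 (np.int64(244), np.int64(262)) 84 (np.int64(244), np.int64(262)) 90 (np.int64(244), np.int64(262)) 96 (np.int64(244), np.int64(262)) 102 (np.int64(238), np.int64(269)) 108 (np.int64(236), np.int64(271)) 114 (np.int64(236), np.int64(271)) 120 (np.int64(248), np.int64(271)) 126 (np.int64(251), np.int64(271)) 132 (np.int64(251), np.int64(256)) 138 None 144 None 150 None 
 [ 606.63059073 -174.7737475    44.        ] [ 568.14571451 -226.99882716   44.        ] 64.87329684732148 53.61334548528195
ctr [ 578.48471761 -213.65574624   44.        ] tool offset [ 52.7443907   -1.41302184 197.74115775]
[ 560.51235136 -238.4317711    44.        ] [ 556.51665062 -243.84817548    4.        ]
```

arm_command(
  series=[
    {"linear": [0.013, 0, 0.02], "turn": 0},
    {"linear": [0.02, -0.001, 0.03], "turn": 0},
    {"linear": [0.02, 0, 0.03], "turn": 0},
    {"linear": [0, 0, 0.03], "turn": 0},
    {"linear": [0, 0, 0.03], "turn": 0},
    {"linear": [0, 0, 0.03], "turn": 0},
    {"linear": [0, 0, 0.02], "turn": 0},
    {"linear": [0, 0, 0.015], "turn": 0},
    {"linear": [0, 0, 0.007], "turn": 0},
    {"linear": [0, 0, 0], "turn": 0},
  ],
)

```text
t: 5.35
ee_pos: [578.7, -214.1, 29.1]
orientation: [-2.799, -1.425, 0.001]
ft_force: [-0.4, 0.7, 0.3]
width: 87.8
grasp_force: 0.0
```

arm_command(
  series=[
    {"linear": [0, 0, 0], "turn": 0},
    {"linear": [0, 0, 0], "turn": 0},
    {"linear": [0, 0, 0], "turn": 0},
    {"linear": [0, 0, 0], "turn": 0},
    {"linear": [0, 0, 0], "turn": 0},
    {"linear": [0, 0, 0], "turn": 0},
    {"linear": [0, 0, 0], "turn": 0},
    {"linear": [0, 0, 0], "turn": 0},
  ],
  jaw=-1,
)

```text
t: 6.15
ee_pos: [579.0, -214.2, 29.8]
orientation: [-2.8, -1.425, 0.0]
ft_force: [-0.8, 0.4, 1.5]
width: 39.6
grasp_force: 29.9
```

arm_command(
  series=[
    {"linear": [0, 0, -0.01], "turn": 0},
    {"linear": [0, 0, -0.03], "turn": 0},
    {"linear": [0, 0, -0.03], "turn": 0},
    {"linear": [0, 0, -0.03], "turn": 0},
    {"linear": [0, 0, -0.03], "turn": 0},
    {"linear": [0, 0, -0.03], "turn": 0},
    {"linear": [0, 0, -0.03], "turn": 0},
    {"linear": [0, 0, -0.01], "turn": 0.14},
    {"linear": [0, 0, 0], "turn": 0.14},
    {"linear": [0, 0, 0], "turn": 0},
  ],
)

```text
t: 7.15
ee_pos: [578.9, -214.2, 230.6]
orientation: [2.971, 1.019, 0.001]
ft_force: [-0.1, 1.1, -1.9]
width: 39.9
grasp_force: 29.9
```

Run:
```python
from h import *
import pickle
i=cap('wrist','w3');pickle.dump(i,open('w3.pkl','wb'))
o,R,y=pose();print(o['ee_pos'],y,o['width'],o['ft_force'],o['qpos'][5])
m=line(i);n,l,s,c=cv2.connectedComponentsWithStats(m)
for k in range(1,n):
    if s[k,4]>60: print(s[k],c[k].round(1))
for X in (48,0,-17,-32): print(X,proj(i,o['ee_pos']+R@np.array([X,0,-14])))
p=o['ee_pos'];d=np.array([564,236.3,200])-p;print(R.T@d)
cv2.imwrite('pics/w3c.png',i['frame'][150:384,120:400])
```

```text
[ 578.70890385 -214.09205392  229.97814704] 38.091521208996554 39.766790272044865 [ 0.16423043  0.49191703 -3.41563454] 0.5323813143554265
[ 70   0  38  11 249] [92.5  4.2]
[328   0  21  51 277] [338.1  26.7]
[ 31 103  58  63 534] [ 59.5 134.2]
[174 127  24  24 366] [185.5 138.6]
[250 156   9  16 119] [253.8 164.1]
[250 176   9  54 484] [254.  202.4]
[374 232  18  15  86] [382.3 238.6]
[ 91 234  44  37 739] [110.  254.4]
[250 236  10  73 620] [254.5 272. ]
[392 247  24  20 123] [403.6 256.6]
[ 251  325   91   14 1047] [296.1 332. ]
48 (np.float64(254.732384939932), np.float64(173.20907097132232))
0 (np.float64(255.2555202113789), np.float64(275.41959284269205))
-17 (np.float64(255.41873013011147), np.float64(307.28610771239585))
-32 (np.float64(255.55476576158694), np.float64(333.8392178377958))
[ 266.28070554 -363.54385189   29.97493948]
```

View pics/w3c.png

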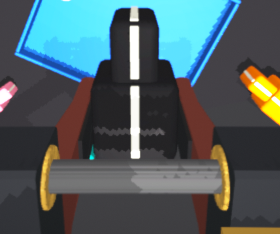

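arm_command(
  series=[
    {"linear": [0.0267, -0.0364, 0], "turn": 0},
    {"linear": [0.0267, -0.0364, 0], "turn": 0},
    {"linear": [0.0267, -0.0364, 0], "turn": 0},
    {"linear": [0.0267, -0.0364, 0], "turn": 0},
    {"linear": [0.0267, -0.0364, 0], "turn": 0},
    {"linear": [0.0267, -0.0364, 0], "turn": 0},
    {"linear": [0.0267, -0.0364, 0], "turn": 0},
    {"linear": [0.0267, -0.0364, 0], "turn": 0},
    {"linear": [0.0267, -0.0364, 0], "turn": 0},
    {"linear": [0.0267, -0.0364, 0], "turn": 0},
  ],
)

```text
t: 8.2
ee_pos: [565.2, 238.7, 229.2]
orientation: [2.969, 1.027, -0.002]
ft_force: [1.1, 0.3, -1.9]
width: 40.1
grasp_force: 29.9
```

arm_command(
  series=[
    {"linear": [0, 0, 0], "turn": 0},
    {"linear": [0, 0, 0.02], "turn": 0},
    {"linear": [0, 0, 0.02], "turn": 0},
    {"linear": [0, 0, 0.02], "turn": 0},
    {"linear": [0, 0, 0.005], "turn": 0},
    {"linear": [0, 0, 0], "turn": 0},
    {"linear": [0, 0, 0], "turn": 0},
  ],
)

```text
t: 8.9
ee_pos: [566.4, 236.8, 165.4]
orientation: [2.971, 1.022, 0.001]
ft_force: [0.2, -0.1, -1.6]
width: 39.8
grasp_force: 29.9
```

Run:
```python
from h import *
import pickle
I={n:cap(n) for n in('side','top')};pickle.dump(I,open('i1.pkl','wb'))
J=pickle.load(open('i0.pkl','rb'))
o,R,y=pose();print(o['ee_pos'],y,o['ft_force'],o['moment'],o['qpos'][5])
k=8;a=I['side']['frame'];u,v=182,120
cr=lambda f:cv2.resize(f[v-30:v+30,u-35:u+35],None,fx=5.5,fy=5.5,interpolation=cv2.INTER_CUBIC)
cv2.imwrite('pics/s1.png',np.hstack([cr(a),cr(J['side']['frame'])]))
```

```text
[566.64578126 237.07401362 165.8226222 ] 37.93950532584215 [ 1.02204033  0.4377537  -1.97609703] [-0.04849946  0.0871067   0.04953331] 1.285539088685888
```

View pics/s1.png

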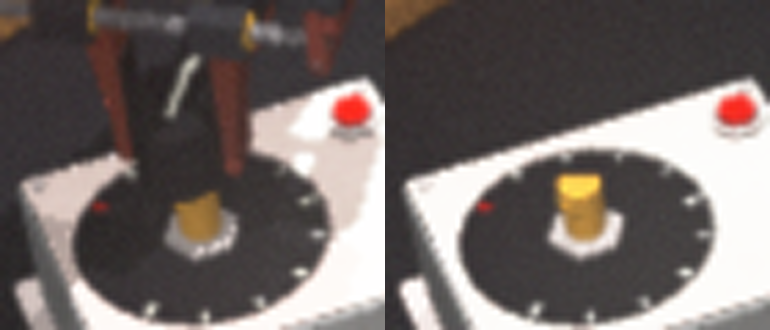

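arm_command(
  series=[
    {"linear": [-0.0015, -0.0013, 0], "turn": 0},
    {"linear": [0, 0, 0.003], "turn": 0},
    {"linear": [0, 0, 0.003], "turn": 0},
    {"linear": [0, 0, 0.003], "turn": 0},
    {"linear": [0, 0, 0.002], "turn": 0},
    {"linear": [0, 0, 0.001], "turn": 0},
    {"linear": [0, 0, 0], "turn": 0},
  ],
)

```text
t: 9.7
ee_pos: [564.1, 237.0, 152.6]
orientation: [2.971, 1.021, 0.0]
ft_force: [-0.4, -1.0, -0.9]
width: 40.2
grasp_force: 29.9
```

arm_command(
  series=[
    {"linear": [0, 0, 0.001], "turn": 0},
    {"linear": [0, 0, 0], "turn": 0},
  ],
)

```text
t: 9.9
ee_pos: [564.5, 237.0, 152.0]
orientation: [2.971, 1.021, 0.002]
ft_force: [2.0, -2.0, 0.6]
width: 40.1
grasp_force: 29.9
```

arm_command(
  series=[
    {"linear": [0, 0, 0.001], "turn": 0},
    {"linear": [0, 0, 0], "turn": 0},
  ],
)

```text
t: 10.1
ee_pos: [564.8, 236.9, 151.4]
orientation: [2.97, 1.021, 0.003]
ft_force: [2.3, -4.2, 4.1]
width: 39.9
grasp_force: 29.9
```

arm_command(
  series=[
    {"linear": [0, 0.001, 0], "turn": 0},
    {"linear": [0, 0, 0], "turn": 0},
  ],
)

```text
t: 10.3
ee_pos: [564.9, 236.3, 150.9]
orientation: [-2.971, -1.02, -0.001]
ft_force: [1.9, -3.1, 2.6]
width: 39.8
grasp_force: 29.9
```

arm_command(
  series=[
    {"linear": [0, 0, 0.001], "turn": 0},
    {"linear": [0, 0, 0], "turn": 0},
  ],
)

```text
t: 10.5
ee_pos: [565.0, 236.0, 149.5]
orientation: [2.97, 1.021, 0.001]
ft_force: [4.6, -4.3, -1.0]
width: 40.2
grasp_force: 29.9
```

arm_command(
  series=[
    {"linear": [0.0002, 0.001, 0], "turn": 0},
    {"linear": [0, 0, 0.001], "turn": 0},
    {"linear": [0, 0, 0], "turn": 0},
  ],
)

```text
t: 10.8
ee_pos: [565.1, 235.6, 148.1]
orientation: [2.971, 1.021, -0.001]
ft_force: [3.3, -1.3, -2.5]
width: 39.7
grasp_force: 29.9
```

arm_command(
  series=[
    {"linear": [0, 0, 0.001], "turn": 0},
    {"linear": [0, 0, 0.001], "turn": 0},
    {"linear": [0, 0, 0], "turn": 0},
  ],
)

```text
t: 11.1
ee_pos: [565.2, 235.6, 146.4]
orientation: [2.971, 1.021, -0.0]
ft_force: [3.8, -3.1, -1.9]
width: 39.7
grasp_force: 29.9
```

arm_command(
  series=[
    {"linear": [0.0003, 0.0006, 0], "turn": 0},
    {"linear": [0, 0, 0.001], "turn": 0},
    {"linear": [0, 0, 0.001], "turn": 0},
    {"linear": [0, 0, 0.001], "turn": 0},
    {"linear": [0, 0, 0.001], "turn": 0},
    {"linear": [0, 0, 0.001], "turn": 0},
    {"linear": [0, 0, 0], "turn": 0},
  ],
)

```text
t: 11.8
ee_pos: [565.7, 235.4, 141.5]
orientation: [-2.971, -1.021, 0.001]
ft_force: [-0.2, -0.6, -2.4]
width: 39.9
grasp_force: 29.9
```

arm_command(
  series=[
    {"linear": [0, 0, 0.001], "turn": 0},
    {"linear": [0, 0, 0.001], "turn": 0},
    {"linear": [0, 0, 0], "turn": 0},
  ],
)

```text
t: 12.1
ee_pos: [565.9, 235.3, 139.5]
orientation: [2.971, 1.021, -0.0]
ft_force: [0.5, -0.6, -2.0]
width: 40.0
grasp_force: 29.9
```

arm_command(
  series=[
    {"linear": [0, 0, 0.001], "turn": 0},
    {"linear": [0, 0, 0], "turn": 0},
  ],
)

```text
t: 12.3
ee_pos: [566.0, 235.4, 138.6]
orientation: [-2.971, -1.021, -0.0]
ft_force: [0.1, 0.0, -2.2]
width: 39.9
grasp_force: 29.9
```

Centred with no side load. I press on by one millimetre at a time.

arm_command(
  series=[
    {"linear": [0, 0, 0.001], "turn": 0},
    {"linear": [0, 0, 0], "turn": 0},
  ],
)

```text
t: 12.5
ee_pos: [566.2, 235.5, 137.7]
orientation: [-2.971, -1.021, -0.001]
ft_force: [0.7, 1.2, -1.8]
width: 39.8
grasp_force: 29.9
```

arm_command(
  series=[
    {"linear": [0, 0, 0.0007], "turn": 0},
    {"linear": [0, 0, 0], "turn": 0},
  ],
)

```text
t: 12.7
ee_pos: [566.2, 235.5, 137.0]
orientation: [-2.971, -1.021, -0.001]
ft_force: [1.7, 0.2, -0.4]
width: 39.9
grasp_force: 29.9
```

arm_command(
  series=[
    {"linear": [0, 0, 0.0007], "turn": 0},
    {"linear": [0, 0, 0], "turn": 0},
  ],
)

```text
t: 12.9
ee_pos: [566.2, 235.5, 136.4]
orientation: [-2.971, -1.021, -0.001]
ft_force: [-0.6, -0.2, -0.3]
width: 40.0
grasp_force: 29.9
```

arm_command(
  series=[
    {"linear": [0, 0, 0.0007], "turn": 0},
    {"linear": [0, 0, 0], "turn": 0},
  ],
)

```text
t: 13.1
ee_pos: [566.2, 235.5, 135.7]
orientation: [2.971, 1.021, 0.001]
ft_force: [0.9, 0.9, -0.4]
width: 39.7
grasp_force: 29.9
```

arm_command(
  series=[
    {"linear": [0, 0, 0.001], "turn": 0},
    {"linear": [0, 0, 0], "turn": 0},
  ],
)

```text
t: 13.3
ee_pos: [566.2, 235.5, 134.6]
orientation: [-2.971, -1.021, -0.001]
ft_force: [1.8, 0.3, 0.1]
width: 39.9
grasp_force: 29.9
```

arm_command(
  series=[
    {"linear": [0, 0, 0.0], "turn": -0.03},
    {"linear": [0, 0, 0], "turn": -0.03},
  ],
)

```text
t: 13.5
ee_pos: [566.0, 235.4, 134.4]
orientation: [-2.938, -1.113, -0.0]
ft_force: [2.1, 1.0, -0.6]
width: 40.1
grasp_force: 29.9
```

Run:
```python
from h import *
o,R,y=pose();print(o['ee_pos'],y,o['ft_force'],o['moment'],R[:,2])
i=cap('wrist')
m=line(i);n,l,s,c=cv2.connectedComponentsWithStats(m)
for k in range(1,n):
    if s[k,4]>60 and abs(c[k,0]-255)<15: print(s[k],c[k].round(1))
```

```text
[566.04502906 235.40627905 134.43638312] 41.50455623441214 [ 2.09731794  0.956444   -0.55195649] [ 0.06823818 -0.17797415  0.05086478] [ 1.37441348e-04  7.69050250e-05 -9.99999988e-01]
[250 177   8  52 380] [253.8 201.7]
[251 237   7  57 239] [254.3 259.4]
```

arm_command(
  series=[
    {"linear": [0, 0, 0.001], "turn": 0},
    {"linear": [0, 0, 0.001], "turn": 0},
    {"linear": [0, 0, 0], "turn": 0},
  ],
)

```text
t: 13.85
ee_pos: [566.0, 235.5, 132.4]
orientation: [-2.939, -1.109, -0.0]
ft_force: [2.4, 2.4, -1.9]
width: 39.5
grasp_force: 29.9
```

arm_command(
  series=[
    {"linear": [0, 0, 0.001], "turn": 0},
    {"linear": [0, 0, 0.001], "turn": 0},
    {"linear": [0, 0, 0], "turn": 0},
  ],
)

```text
t: 14.15
ee_pos: [566.0, 235.5, 130.5]
orientation: [-2.939, -1.109, -0.0]
ft_force: [3.5, 1.9, -0.9]
width: 40.4
grasp_force: 29.9
```

arm_command(
  series=[
    {"linear": [0, 0, 0.001], "turn": 0},
    {"linear": [0, 0, 0], "turn": 0},
  ],
)

```text
t: 14.35
ee_pos: [566.0, 235.4, 129.5]
orientation: [-2.939, -1.109, -0.0]
ft_force: [3.6, 2.1, -1.1]
width: 39.8
grasp_force: 29.9
```

arm_command(
  series=[
    {"linear": [0, 0, 0.0005], "turn": 0},
    {"linear": [0, 0, 0], "turn": 0},
  ],
)

```text
t: 14.55
ee_pos: [566.1, 235.4, 129.1]
orientation: [-2.939, -1.109, -0.0]
ft_force: [2.8, 2.5, -0.5]
width: 39.6
grasp_force: 29.9
```

arm_command(
  series=[
    {"linear": [0, 0, 0.0005], "turn": 0},
    {"linear": [0, 0, 0], "turn": 0},
  ],
)

```text
t: 14.75
ee_pos: [566.1, 235.4, 128.8]
orientation: [-2.939, -1.109, -0.0]
ft_force: [1.4, 2.0, 0.3]
width: 40.0
grasp_force: 29.9
```

arm_command(
  series=[
    {"linear": [0, 0, 0.0005], "turn": 0},
    {"linear": [0, 0, 0], "turn": 0},
  ],
)

```text
t: 14.95
ee_pos: [566.1, 235.4, 128.7]
orientation: [-2.939, -1.109, -0.001]
ft_force: [0.7, 1.9, 5.1]
width: 39.9
grasp_force: 29.9
```

arm_command(
  series=[
    {"linear": [0, 0, 0.0005], "turn": 0},
    {"linear": [0, 0, 0], "turn": 0},
  ],
)

```text
t: 15.15
ee_pos: [566.1, 235.5, 128.7]
orientation: [-2.939, -1.109, -0.001]
ft_force: [-0.4, 1.4, 8.8]
width: 39.6
grasp_force: 29.9
```

arm_command(
  series=[
    {"linear": [0, 0, -0.0008], "turn": 0},
    {"linear": [0, 0, 0], "turn": -0.02},
    {"linear": [0, 0, 0], "turn": -0.02},
    {"linear": [0, 0, 0], "turn": -0.03},
    {"linear": [0, 0, 0], "turn": -0.03},
    {"linear": [0, 0, 0], "turn": -0.03},
    {"linear": [0, 0, 0], "turn": -0.03},
  ],
)

```text
t: 15.85
ee_pos: [565.8, 235.2, 128.7]
orientation: [2.84, 1.344, -0.001]
ft_force: [0.4, -0.4, 7.0]
width: 39.9
grasp_force: 29.9
```

Run:
```python
from h import *
o,R,y=pose();print(o['ee_pos'],y,o['ft_force'],o['moment'])
```

```text
[565.8202679  235.17005653 128.70772276] 50.651573261118905 [ 0.37173086 -0.40034543  7.00245018] [-0.04971212  0.11096     0.06168057]
```

arm_command(
  series=[
    {"linear": [0, 0, -0.0005], "turn": -0.03},
    {"linear": [0, 0, 0], "turn": -0.03},
    {"linear": [0, 0, 0], "turn": -0.03},
    {"linear": [0, 0, 0], "turn": -0.03},
    {"linear": [0, 0, 0], "turn": -0.03},
  ],
)

```text
t: 16.35
ee_pos: [566.2, 235.4, 128.8]
orientation: [2.731, 1.553, 0.001]
ft_force: [3.4, 1.4, -0.0]
width: 40.0
grasp_force: 29.9
```

Run:
```python
from h import *
o,R,y=pose();print(o['ee_pos'],y,o['ft_force'],o['moment'])
i=cap('wrist')
m=line(i);n,l,s,c=cv2.connectedComponentsWithStats(m)
for k in range(1,n):
    if s[k,4]>60 and abs(c[k,0]-255)<15: print(s[k],c[k].round(1))
```

```text
[566.17571012 235.36820201 128.78994492] 59.25421779407765 [ 3.41782984  1.41372748 -0.01899265] [ 0.10732496 -0.47780793 -0.12615708]
[ 129   36  266   90 5277] [264.1  81.5]
[250 177   8  52 374] [253.9 201.9]
[251 237   9  71 443] [254.6 272.6]
```

arm_command(
  series=[
    {"linear": [0, 0, 0], "turn": -0.04},
    {"linear": [0, 0, 0], "turn": -0.04},
    {"linear": [0, 0, 0], "turn": -0.04},
    {"linear": [0, 0, 0], "turn": -0.04},
    {"linear": [0, 0, 0], "turn": -0.04},
    {"linear": [0, 0, 0], "turn": -0.04},
    {"linear": [0, 0, 0], "turn": -0.04},
    {"linear": [0, 0, 0], "turn": -0.04},
    {"linear": [0, 0, 0], "turn": -0.04},
    {"linear": [0, 0, 0], "turn": -0.04},
  ],
)

```text
t: 17.4
ee_pos: [566.4, 235.2, 128.8]
orientation: [2.368, 2.064, 0.001]
ft_force: [3.9, 0.2, -0.2]
width: 40.0
grasp_force: 29.9
```

Run:
```python
from h import *
o,R,y=pose();print(o['ee_pos'],y,o['ft_force'],o['moment'])
```

```text
[566.36898528 235.23521193 128.78271293] 82.14764476052194 [ 3.86458939  0.16482754 -0.19814818] [-0.06506519 -0.66536962 -0.09944922]
```

arm_command(
  series=[
    {"linear": [0, 0, 0], "turn": -0.04},
    {"linear": [0, 0, 0], "turn": -0.04},
    {"linear": [0, 0, 0], "turn": -0.04},
    {"linear": [0, 0, 0], "turn": -0.04},
    {"linear": [0, 0, 0], "turn": -0.04},
    {"linear": [0, 0, 0], "turn": -0.04},
    {"linear": [0, 0, 0], "turn": -0.04},
    {"linear": [0, 0, 0], "turn": -0.04},
    {"linear": [0, 0, 0], "turn": -0.04},
    {"linear": [0, 0, 0], "turn": -0.03},
  ],
)

```text
t: 18.4
ee_pos: [566.6, 235.2, 128.8]
orientation: [1.923, 2.483, 0.001]
ft_force: [4.2, -0.4, -2.1]
width: 39.9
grasp_force: 29.9
```

Run:
```python
from h import *
o,R,y=pose();print(o['ee_pos'],y,o['ft_force'],o['moment'])
```

```text
[566.57539642 235.22472056 128.77133418] 104.49253539156497 [ 4.23918981 -0.40612394 -2.14932788] [-0.03474731 -0.89869353 -0.06728649]
```

arm_command(
  series=[
    {"linear": [0, 0, 0], "turn": -0.02},
    {"linear": [0, 0, 0], "turn": -0.02},
    {"linear": [0, 0, 0], "turn": -0.02},
    {"linear": [0, 0, 0], "turn": -0.02},
    {"linear": [0, 0, 0], "turn": -0.02},
    {"linear": [0, 0, 0], "turn": -0.02},
  ],
)

```text
t: 19.0
ee_pos: [566.6, 235.2, 128.8]
orientation: [1.771, 2.593, 0.001]
ft_force: [6.0, 0.3, -1.1]
width: 39.9
grasp_force: 29.9
```

Run:
```python
from h import *
o,R,y=pose();print(o['ee_pos'],y,o['ft_force'],o['moment'])
```

```text
[566.62486358 235.22001265 128.77886524] 111.33182824406664 [ 5.95619502  0.31190739 -1.06112752] [-0.08877392 -0.95682272 -0.03380128]
```

arm_command(
  series=[
    {"linear": [0, 0, 0], "turn": -0.02},
    {"linear": [0, 0, 0], "turn": -0.02},
    {"linear": [0, 0, 0], "turn": 0},
  ],
)

```text
t: 19.3
ee_pos: [566.7, 235.2, 128.8]
orientation: [1.719, 2.628, 0.001]
ft_force: [5.8, 0.2, -1.2]
width: 39.6
grasp_force: 29.9
```

Run:
```python
from h import *
o,R,y=pose();print(o['ee_pos'],y,o['ft_force'],o['moment'])
```

```text
[566.68617643 235.21620936 128.77933631] 113.60664934219999 [ 5.80249561  0.20867761 -1.22051661] [-0.0553777  -0.94427782 -0.03600722]
```

arm_command(
  series=[
    {"linear": [0, 0, 0], "turn": -0.02},
    {"linear": [0, 0, 0], "turn": -0.02},
    {"linear": [0, 0, 0], "turn": 0},
  ],
)

```text
t: 19.6
ee_pos: [566.7, 235.3, 128.8]
orientation: [1.666, 2.662, 0.001]
ft_force: [5.6, -0.4, -1.0]
width: 39.9
grasp_force: 29.9
```

Run:
```python
from h import *
o,R,y=pose();print(o['ee_pos'],y,o['ft_force'],o['moment'])
```

```text
[566.71715943 235.26273853 128.81125364] 115.9001166934689 [ 5.64112618 -0.36908761 -1.03475893] [-0.06333788 -0.90875989 -0.07694046]
```

arm_command(
  series=[
    {"linear": [0, 0, 0], "turn": -0.02},
    {"linear": [0, 0, 0], "turn": 0},
  ],
)

```text
t: 19.8
ee_pos: [566.7, 235.2, 128.8]
orientation: [1.64, 2.678, 0.001]
ft_force: [5.8, 0.1, -2.2]
width: 40.5
grasp_force: 29.9
```

Run:
```python
from h import *
o,R,y=pose();print(o['ee_pos'],y,o['ft_force'],o['moment'])
i=cap('wrist','w5');import pickle;pickle.dump(i,open('w5.pkl','wb'))
m=line(i);n,l,s,c=cv2.connectedComponentsWithStats(m)
for k in range(1,n):
    if s[k,4]>60 and abs(c[k,0]-255)<15: print(s[k],c[k].round(1))
hsv=cv2.cvtColor(i['frame'],cv2.COLOR_BGR2HSV)
r=cv2.inRange(hsv,(0,150,60),(8,255,255));r[150:]=0;n,l,s,ce=cv2.connectedComponentsWithStats(r)
for k in range(1,n):
    if s[k,4]>8:
        P=onz(i,*ce[k],95.5);print('red',ce[k],s[k,4],P.round(1),(R.T@(P-o['ee_pos'])).round(1))
```

```text
[566.7429829  235.24466251 128.80828653] 117.04102283418212 [ 5.75026045  0.07122773 -2.15234172] [-0.06128411 -0.94601097 -0.05708911]
[250 176   9  53 414] [253.8 201.4]
[251 237   8  70 530] [254.6 271. ]
red [254.85714286 141.45238095] 84 [540.6 284.4  95.5] [55.7 -1.  33.3]
```

View pics/w5.png

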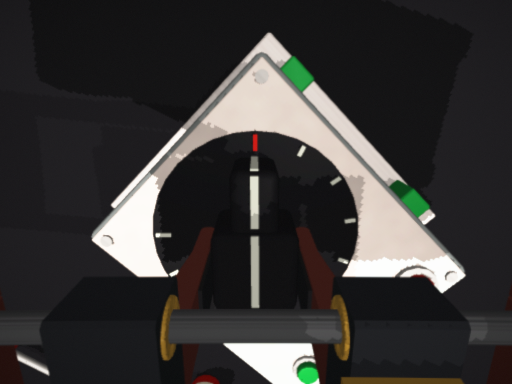

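The picture shows the knob's line (u≈254) pointing straight at the red tick (255,141). I make a few small steps to feel for the stop.

arm_command(
  series=[
    {"linear": [0, 0, 0], "turn": -0.02},
    {"linear": [0, 0, 0], "turn": 0},
  ],
)

```text
t: 20.05
ee_pos: [566.7, 235.2, 128.8]
orientation: [1.613, 2.694, 0.001]
ft_force: [5.9, -0.2, -2.4]
width: 40.1
grasp_force: 29.9
```

Run:
```python
from h import *
o,R,y=pose();print(y,o['ft_force'],o['moment'])
```

```text
118.18966025196309 [ 5.92234003 -0.2300089  -2.35948819] [-0.05232434 -0.96948913 -0.07751348]
```

arm_command(
  series=[
    {"linear": [0, 0, 0], "turn": -0.02},
    {"linear": [0, 0, 0], "turn": 0},
  ],
)

```text
t: 20.25
ee_pos: [566.7, 235.2, 128.8]
orientation: [1.586, 2.71, 0.001]
ft_force: [4.9, 0.1, -2.2]
width: 40.0
grasp_force: 29.9
```

Run:
```python
from h import *
o,R,y=pose();print(y,o['ft_force'],o['moment'])
```

```text
119.3360914878419 [ 4.91030029  0.06454497 -2.22123365] [-0.00718683 -0.97960612 -0.05281607]
```

arm_command(
  series=[
    {"linear": [0, 0, 0], "turn": -0.02},
    {"linear": [0, 0, 0], "turn": 0},
  ],
)

```text
t: 20.45
ee_pos: [566.8, 235.2, 128.8]
orientation: [1.559, 2.726, 0.001]
ft_force: [5.6, 0.7, -2.6]
width: 39.8
grasp_force: 29.9
```

Run:
```python
from h import *
o,R,y=pose();print(y,o['ft_force'],o['moment'])
```

```text
120.47910232535212 [ 5.59201177  0.66277777 -2.56022104] [-0.0628474  -0.9989528  -0.05080389]
```

arm_command(
  series=[
    {"linear": [0, 0, 0], "turn": -0.02},
    {"linear": [0, 0, 0], "turn": 0},
  ],
)

```text
t: 20.65
ee_pos: [566.8, 235.2, 128.8]
orientation: [1.531, 2.741, 0.001]
ft_force: [5.9, 0.7, -1.8]
width: 39.5
grasp_force: 29.9
```

Run:
```python
from h import *
o,R,y=pose();print(y,o['ft_force'],o['moment'])
```

```text
121.62397043841291 [ 5.89761049  0.72737788 -1.76346508] [ 0.02347782 -0.9950849  -0.10832878]
```

arm_command(
  series=[
    {"linear": [0, 0, 0], "turn": -0.015},
    {"linear": [0, 0, 0], "turn": 0},
  ],
)

```text
t: 20.85
ee_pos: [566.8, 235.3, 128.8]
orientation: [1.511, 2.753, 0.001]
ft_force: [4.4, 0.7, -1.9]
width: 40.1
grasp_force: 29.9
```

Run:
```python
from h import *
o,R,y=pose();print(y,o['ft_force'],o['moment'])
```

```text
122.48306726464465 [ 4.43636848  0.67499306 -1.88302737] [ 0.01018553 -0.99412785 -0.01208286]
```

arm_command(
  series=[
    {"linear": [0, 0, 0], "turn": -0.015},
    {"linear": [0, 0, 0], "turn": 0},
  ],
)

```text
t: 21.05
ee_pos: [566.8, 235.3, 128.8]
orientation: [1.49, 2.764, 0.001]
ft_force: [5.7, 0.7, -2.9]
width: 40.2
grasp_force: 29.9
```

Run:
```python
from h import *
o,R,y=pose();print(y,o['ft_force'],o['moment'])
```

```text
123.33670907188257 [ 5.7227125   0.70076969 -2.8849757 ] [-0.06712645 -0.98352994 -0.11248293]
```

arm_command(
  series=[
    {"linear": [0, 0, 0], "turn": -0.01},
    {"linear": [0, 0, 0], "turn": 0},
  ],
)

```text
t: 21.25
ee_pos: [566.8, 235.3, 128.8]
orientation: [1.477, 2.771, 0.001]
ft_force: [6.8, 0.2, -1.8]
width: 39.7
grasp_force: 29.9
```

Run:
```python
from h import *
o,R,y=pose();print(y,o['ft_force'],o['moment'])
```

```text
123.90081054070215 [ 6.83286023  0.17736419 -1.81365773] [ 0.00823002 -1.04611823 -0.10122701]
```

arm_command(
  series=[
    {"linear": [0, 0, 0], "turn": 0.03},
    {"linear": [0, 0, 0], "turn": 0.03},
    {"linear": [0, 0, 0], "turn": 0.02},
    {"linear": [0, 0, 0], "turn": 0},
  ],
)

```text
t: 21.65
ee_pos: [566.7, 235.1, 128.8]
orientation: [1.587, 2.71, 0.001]
ft_force: [6.0, 0.0, -1.1]
width: 39.6
grasp_force: 29.9
```

arm_command(
  series=[
    {"linear": [0, 0, 0], "turn": 0},
    {"linear": [0, 0, 0], "turn": 0},
    {"linear": [0, 0, 0], "turn": 0},
    {"linear": [0, 0, 0], "turn": 0},
    {"linear": [0, 0, 0], "turn": 0},
    {"linear": [0, 0, 0], "turn": 0},
  ],
  jaw=0.7,
)

```text
t: 22.25
ee_pos: [565.8, 235.4, 128.8]
orientation: [-1.588, -2.711, 0.0]
ft_force: [-0.4, -0.4, -0.3]
width: 74.6
grasp_force: 0.0
```

arm_command(
  series=[
    {"linear": [0, 0, -0.01], "turn": 0},
    {"linear": [0, 0, -0.02], "turn": 0},
    {"linear": [0, 0, -0.02], "turn": 0},
    {"linear": [0, 0, -0.03], "turn": 0},
    {"linear": [-0.02, 0, -0.03], "turn": 0},
    {"linear": [-0.02, 0, 0], "turn": 0},
    {"linear": [-0.02, 0, 0], "turn": 0},
    {"linear": [0, 0, 0], "turn": 0},
    {"linear": [0, 0, 0], "turn": 0},
  ],
)

```text
t: 23.15
ee_pos: [595.2, 183.0, 239.3]
orientation: [-1.589, -2.71, -0.001]
ft_force: [0.0, -0.0, 0.9]
width: 74.7
grasp_force: 0.0
```

Run:
```python
from h import *
import pickle
i=cap('wrist','w6');s=cap('side');o,R,y=pose();print(o['ee_pos'],y,o['ft_force'])
pickle.dump((i,s),open('f.pkl','wb'))
a=cv2.resize(i['frame'],(400,300));u,v=182,120
b=cv2.resize(s['frame'][v-37:v+38,u-50:u+50],(400,300),interpolation=cv2.INTER_CUBIC)
cv2.imwrite('pics/f.png',np.hstack([a,b]))
m=line(i);n,l,st,c=cv2.connectedComponentsWithStats(m)
for k in range(1,n):
    if 40<st[k,4]<900 and abs(c[k,0]-255)<40: print(st[k],c[k].round(1),onz(i,*c[k],143).round(1))
hsv=cv2.cvtColor(i['frame'],cv2.COLOR_BGR2HSV)
r=cv2.inRange(hsv,(0,150,60),(8,255,255));n,l,st,ce=cv2.connectedComponentsWithStats(r)
for k in range(1,n):
    if st[k,4]>20:print('red',ce[k],onz(i,*ce[k],95.5).round(1))
```

```text
[594.84388474 183.58381033 238.92366404] 119.29552915682606 [-0.44329199  0.3260762  -0.71519148]
[253  54   5  37 184] [255.   72.1] [548.2 265.5 143. ]
[253  93   6  52 265] [255.5 118.2] [563.8 238.4 143. ]
red [258.5     47.5625] [540.3 285.7  95.5]
red [365.57559682 162.60212202] [671.7 249.7  95.5]
red [ 29.21924482 218.82521315] [424.4  49.5  95.5]
red [211.73333333 270.93333333] [600.4  83.1  95.5]
red [205.78286853 296.60956175] [608.6  53.6  95.5]
```

View pics/f.png

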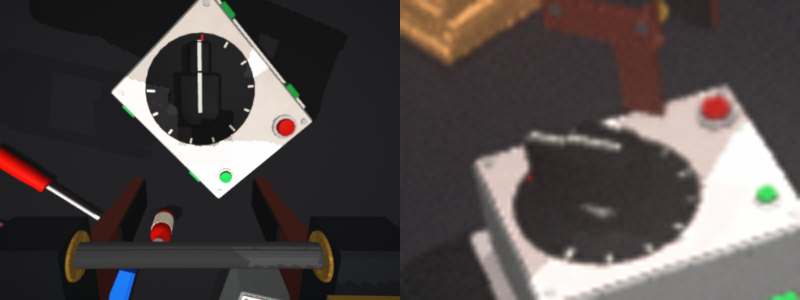

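The picture shows the knob seated and free, its line ending just by the red tick, about 3 degrees off.

```bash
python3 -c "
from h import *
print(ctrl.close_job())"
```

```text
the job is handed in; nothing more can be done
None
```

The knob is fully home on the D-shaft and released, its line about 3 degrees from the red tick. I never clearly felt the zero stop, and turned the knob back about 4.6 degrees before letting go. The job is handed in; no verdict came back.

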